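Seat the wooden dolls' heads

TASK

The tallest and the shortest of the three turned wooden dolls have heads still standing proud on their neck dowels. Press both heads straight down from above until each sits fully home on its shoulders, and leave both dolls standing upright where they are. The middle-sized doll is finished: do not touch it.

Things in the scene. Friction and masses are not known exactly. Their poses are not given: they have to be found in the camera images.
- tall_doll: Tallest doll, plain turned wood, loose on the table, about 0.3 kg: round skirt 76 mm across at the foot, shoulders 110 mm up, on them the head (50 mm high from chin to hat top) with a flat-topped round wooden hat (crown 44 mm across, brim 60 mm). Hat top 160 mm above the foot once the head is home, up to 172 mm while proud. Origin: centre of the underside of the foot, so the hat's centre is straight above it; z up the doll, x out of its face.
- tall_head (a joint): How far the tallest doll's head has been pressed down its neck dowel, in m: 0 = 12 mm proud of the shoulders, 0.012 = fully home on a hard stop. Starts between 0 and 0.003. The tight dowel resists with about 8 N all the way and the head stays where it is left.
- small_doll: Shortest, stout doll of the same wood and make, loose, about 0.3 kg: foot 84 mm across, shoulders 60 mm up, the head also 50 mm high with a flat hat (crown 44 mm across, brim 52 mm). Hat top 110 mm above the foot once home, up to 122 mm while proud. Origin and axes as for the tallest doll.
- small_head (a joint): The same for the shortest doll's head: 0 = 12 mm proud, 0.012 = fully home on a hard stop; starts between 0 and 0.003; about 8 N to press; stays where it is left.
- finished_doll: Middle-sized doll of the same wood and make, 135 mm tall to its flat hat, foot 80 mm across, loose, its head already fixed down on its shoulders. Not to be touched. Origin and axes as for the others.
Not all that is in view belongs to the job. What is shaped like the small_doll but red is not meant. Leave any red look-alike of the tall_doll alone.

How it is judged:
By the outcome, as a careful person would: the job done as asked, in the order asked, and still so for the second after the job is handed in, with the robot touching nothing.
It also fails if it takes over 40 s, if anything falls off the work surface, if the arm or the gripper's body presses on something with over 40 N, if the wrist force passes 120 N, or if a joint passes its speed limit or range.

ROBOT

A 7-joint arm with a two-finger parallel gripper is mounted at the origin on the work surface. World frame = base frame: x ahead of the robot, y to its left, z up, the work surface at z = 0. Lengths are in mm, angles in rad, forces in N, time in s.
With the tool pointing down it reaches from about 400 to 850 mm from the base axis. Payload 10.4 kg.
Tool frame: the origin (TCP) lies on the centre line of the jaws, within the pads' length; the fingertips stand 25 mm ahead of it and the grasp point (between the pads) lies 6 mm ahead of it; z points along the fingers, y is the line along which they close (so a half turn about z gives the same grasp; the last joint's range is limited). The gripper opens to 85 mm and grips with 20 to 120 N. Pads are 22 mm wide; open, the fingers measure 114 mm over their backs; the gripper's body (76 mm by 85 mm) begins 54 mm behind the grasp point. The pads swing forward as they close: fully open they stand 13 mm farther back than shut.
Start: joints at [1.103, 0.332, -0.065, 1.46, 0.022, 1.35, -0.088], TCP at [268.945, -564.196, 256.338] pointing down, gripper open.
Joint ranges: [-2.6, 2.6], [-0.5, 2.12], [-1.47, 1.34], [0.16, 2.42], [-1.27, 4.41], [0.06, 2.06], [-2.6, 2.6]. Speed limits (rad/s): [2.22, 2.22, 2.79, 2.79, 3.14, 3.14, 3.14].

INTERFACE

Orientations are given as a unit quaternion [x, y, z, w].
In Python, from station import get_obs, eyes, ctrl, find_in, outline_of, tip_of gives the robot as it stands.
- The arm moves only by the tool send_rows, never from a script. Its argument "deltas" is a list of rows, each a list of 3 entries, a list of its own where there are three numbers: the shift along the world's x, y, z in units of 30 mm (1.0 is 30 mm), then the turn, a rotation vector about the world's x, y, z in degrees, then the opening, from -1 (shut) to 1 (fully open), so that 0 is half open. In form: [[[dx, dy, dz], [wx, wy, wz], jaw], ...]. A call has 1 to 20 rows; each row is the pose to reach, as a shift and turn from the pose commanded when the call began; what a row does not reach only later rows make up. A row lasts 1/12 s, in which the tool goes at most 41.7 mm and 7.16 degrees, less where a joint would pass 70% of its speed; a pose out of reach is approached as far as the arm can. A call with a gripper value outside its range is refused whole. The fingers move at their own pace and stop on an object; "grip_force" is the grip in N (left out, the last holds). Time passes only in rows, so rows that repeat a pose let the fingers close. It gives the time, the measured TCP pose, the force, the opening and the grip force at its end, in the units of the state.
- get_obs(): the state, without advancing time (a new reading comes with each control period).
- eyes.capture(name): name is "scene" or "side" or "wrist"; returns (picture, depth): 480x640x3 uint8, red, green, blue; 480x640 float32, mm along the optical axis (not along the pixel's ray), 0 where there is no reading.
- eyes.calibration(name): a dict with "intrinsics" (3x3 intrinsics, pixels), "R" (3x3) and "t" (3): a world point X has camera coordinates R X + t. Camera axes: x right, y down, z forward; pixel columns grow to the right and rows downward; lengths in mm; the calibration is good to about 2 mm. A picture is of the moment at which its call begins: read the wrist's pose just before it. calibration takes no time and is no camera call; for the wrist camera it gives the pose at the moment of the call.
- ctrl.sign_off(): hands the job in; it is judged then, once.
Trained networks look in the newest picture that a camera, given by its name, has taken for a name from the list of things; names that differ only in an ending like _2 or _b are one class to them, and where a whole thing is asked for, a point or a joint stands for the part that bears it (a point fixed in the world has none). Each returns a list of dicts, best first, with "score" (0 to 1); they miss things now and then, are a little off and sometimes report something else, mostly with a low value. They report only what shows in the picture. A call takes as long as a camera call. They do not tell look-alikes from the thing itself.
- find_in(camera, name): "bbox" ([left, top, right, bottom] in pixels, round what is visible of it).
- outline_of(camera, name): "mask" (480x640 bool, what is visible of it) and "bbox" ([left, top, right, bottom] in pixels, round what is visible of it).
- tip_of(camera, name): "centre" ([column, row] in pixels: a listed point, or the origin of a listed thing).
The state is a dict: "time_s": time; "qpos": joint angles; "qd": joint speeds; "joint_efforts": joint torques, N m; "tcp_pos": TCP position; "ee_rot": TCP orientation; "wrist_force": force on the tool from outside, world axes, zero at the start; "ft_torque": the same for the moment, N m; "opening": finger opening in mm; "grasp_force": force on a finger pad.
Only numpy, scipy, OpenCV 4.12 (cv2) and the standard library are available. Lean on these libraries where they do the work, as an engineer would, in place of code of your own. Each camera call takes 0.05 s, during which the arm holds its last target. There are 200 camera calls.

## Working session

There is one attempt and no reset: what is moved stays moved. The work goes in short steps, Python scripts to look and compute and a tool call to move; the robot and the scene stay as the last step left them, time stands still between calls to the robot, and variables do not carry over. Pictures are saved under pics/ and viewed, at most 10 in all, crops included, and the job is handed in when it is done.

Besides the shell and the picture viewer there is one more tool, called after "Emit:" by a JSON object that holds its "op" and its "data", one argument or row to a line. send_rows: Moves the arm, as the interface text tells. Its arguments: {"type":"object","properties":{"deltas":{"type":"array"},"grip_force":{"type":"number"}},"required":["deltas"]}

```bash
mkdir -p pics
python3 - <<'E'
from station import *
import cv2,numpy as np
o=get_obs();print(o['tcp_pos'],o['ee_rot'],o['opening'],o['wrist_force'])
for c in('scene','side'):
    p,d=eyes.capture(c);cv2.imwrite(f'pics/{c}0.png',p[:,:,::-1]);np.savez(f'{c}0.npz',p=p,d=d,**eyes.calibration(c))
    for n in('tall_doll','small_doll','finished_doll'):
        print(c,n,[(np.round(r['bbox']).astype(int).tolist(),round(r['score'],2)) for r in find_in(c,n)][:5])
E
```

```text
[ 268.76568703 -563.88922806  255.48504162] [ 9.75368246e-01  2.20581661e-01 -1.89711013e-04 -6.93030889e-04] 85.38593928466064 [-0.11312517  0.11539548  0.45526016]
scene tall_doll [([282, 213, 326, 305], 0.96), ([226, 193, 268, 283], 0.81)]
scene small_doll [([300, 166, 335, 225], 0.85), ([349, 191, 388, 249], 0.79)]
scene finished_doll [([251, 287, 302, 374], 0.62)]
side tall_doll [([300, 187, 342, 289], 0.88), ([210, 186, 265, 287], 0.66)]
side small_doll [([304, 118, 353, 187], 0.95), ([234, 107, 278, 180], 0.89)]
side finished_doll [([326, 295, 381, 376], 0.93)]
```

View pics/scene0.png

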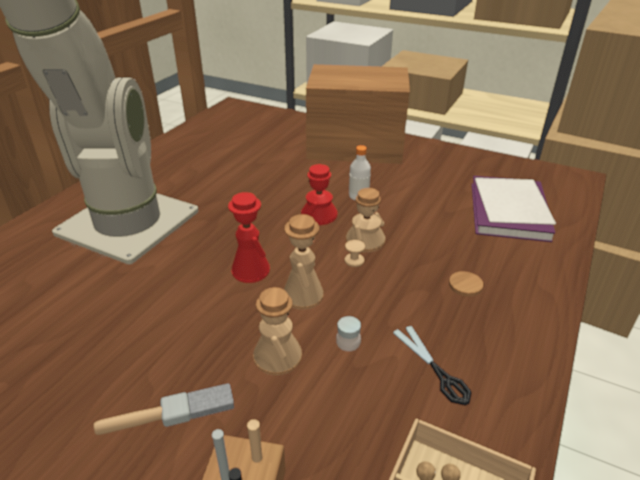

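View pics/side0.png

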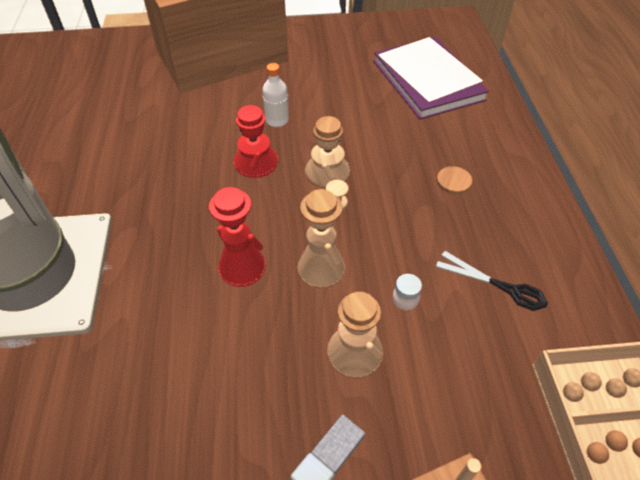

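The scene picture holds two tall dolls, wooden at (304,258) and red at (247,237), and two small ones, wooden at (368,218) and red at (320,193). The finished doll is at (277,328). The wooden ones fit the description. Next I measure the hat tops and make an enlarged crop.

```bash
cat > h.py <<'E'
import numpy as np
def cloud(f,box):
    z=np.load(f);l,t,r,b=box;v,u=np.mgrid[t:b,l:r];d=z['d'][t:b,l:r].ravel()
    K=z['intrinsics'];P=np.linalg.inv(K)@np.stack([u.ravel(),v.ravel(),np.ones(u.size)])*d
    W=(z['R'].T@(P-z['t'].reshape(3,1))).T
    return W[d>0],z['p'][t:b,l:r].reshape(-1,3)[d>0]
def top(W,lo=90):
    W=W[(W[:,2]>lo)&(W[:,2]<200)];zt=np.percentile(W[:,2],97)
    T=W[W[:,2]>zt-5];return np.round([*(T[:,:2].min(0)+T[:,:2].max(0))/2,np.median(T[:,2])],1),np.round(np.ptp(T[:,:2],axis=0)),len(T)
E
python3 - <<'E'
from h import *;import cv2
B={'scene':dict(tall=(282,213,326,305),small=(349,188,388,249),fin=(251,287,302,374),redT=(226,193,268,283),redS=(300,166,335,225)),
'side':dict(tall=(298,187,344,289),small=(304,116,353,187),fin=(326,293,385,376),redT=(208,186,268,287),redS=(234,105,278,180))}
for c in B:
  for n,b in B[c].items():
    W,_=cloud(c+'0.npz',b);print(c,n,*top(W))
a=cv2.imread('pics/side0.png')[95:385,200:400];b=cv2.imread('pics/scene0.png')[155:385,215:400]
cv2.imwrite('pics/crop.png',np.hstack([cv2.resize(a,(400,580)),cv2.resize(b,(400,580))]))
E
```

```text
scene tall [474.3 -34.8 170.7] [44. 45.] 320
scene small [509.1 183.5 118.9] [43. 46.] 213
scene fin [ 508.5 -187.7  134.5] [44. 44.] 468
scene redT [344.8 -19.5 171.2] [46. 45.] 268
scene redS [479.2 -29.1 171.1] [32. 33.] 127
side tall [475.  -33.7 170.9] [42. 44.] 607
side small [509.2 185.5 119.4] [42. 45.] 357
side fin [ 509.5 -186.4  134.5] [43. 42.] 803
side redT [346.  -16.6 171.3] [43. 45.] 595
side redS [374.4 227.2 121.2] [42. 45.] 339
```

View pics/crop.png

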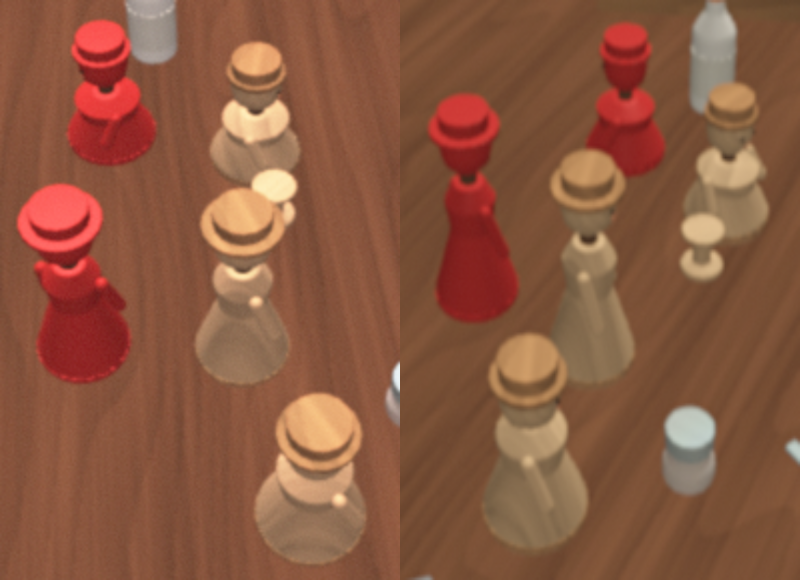

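The crop confirms it. Wooden tall doll (crop 243,285): hat top at about (475,-34,171). Wooden small doll (crop 255,110): hat top at about (509,185,119). Both heights match proud heads, and the third wooden doll, at 134.5 mm, is the finished one. I'll do the tall doll first, with the fingers shut.

Emit:
{"op": "send_rows", "data": {
  "deltas": [
    [[0.2, 0.5, 0], [0, 0, 0], -1],
    [[0.6, 1.5, 0], [0, 0, 0], -1],
    [[1, 2.6, 0], [0, 0, 0], -1],
    [[1.4, 3.7, 0], [0, 0, 0], -1],
    [[1.9, 4.8, 0], [0, 0, 0], -1],
    [[2.3, 5.9, 0], [0, 0, 0], -1],
    [[2.7, 7, 0], [0, 0, 0], -1],
    [[3.2, 8.1, 0], [0, 0, 0], -1],
    [[3.6, 9.2, 0], [0, 0, 0], -1],
    [[4, 10.3, 0], [0, 0, 0], -1],
    [[4.4, 11.4, 0], [0, 0, 0], -1],
    [[4.9, 12.5, 0], [0, 0, 0], -1],
    [[5.3, 13.6, -0.2], [0, 0, 0], -1],
    [[5.7, 14.7, -0.4], [0, 0, 0], -1],
    [[6.1, 15.8, -0.6], [0, 0, 0], -1],
    [[6.5, 16.7, -0.8], [0, 0, 0], -1],
    [[6.8, 17.4, -1], [0, 0, 0], -1],
    [[6.87, 17.67, -1], [0, 0, 0], -1],
    [[6.87, 17.67, -1], [0, 0, 0], -1],
    [[6.87, 17.67, -1], [0, 0, 0], -1]
  ]
}}

```text
time_s: 2.07
tcp_pos: [474.9, -34.8, 226.5]
ee_rot: [0.975, 0.221, -0.0, 0.0]
wrist_force: [-1.0, -0.8, 0.3]
opening: 0.3
grasp_force: 0.0
```

Run:
```python
from station import *
import cv2
a,_=eyes.capture('side');b,_=eyes.capture('scene')
import numpy as np
cv2.imwrite('pics/above.png',np.hstack([cv2.resize(a[80:300,230:430],(400,440)),cv2.resize(b[110:330,210:410],(400,440))])[:,:,::-1])
```

```text
(no output)
```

View pics/above.png

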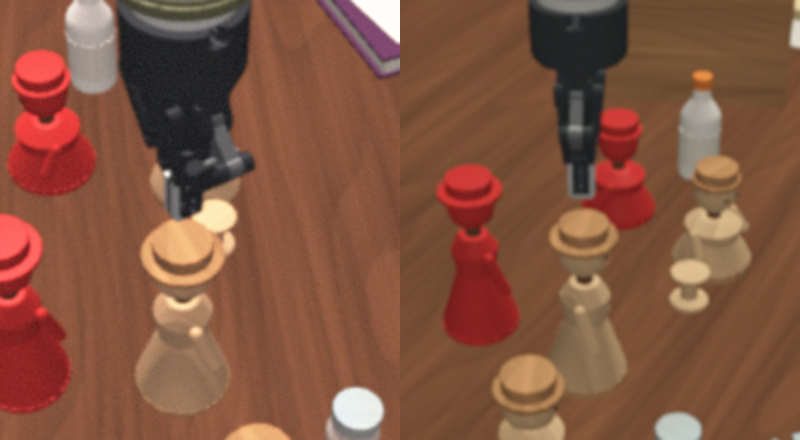

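The shut fingertips are over the tall hat in both views: crop (183,210) above the hat at (182,250), and (580,195) above (583,230). Going down to a tip height of about 172, then pressing.

Emit:
{"op": "send_rows", "data": {
  "deltas": [
    [[0, 0, -0.3], [0, 0, 0], -1],
    [[0, 0, -0.6], [0, 0, 0], -1],
    [[0, 0, -0.8], [0, 0, 0], -1],
    [[0, 0, -0.9], [0, 0, 0], -1],
    [[0, 0, -1], [0, 0, 0], -1],
    [[0, 0, -1.05], [0, 0, 0], -1],
    [[0, 0, -1.1], [0, 0, 0], -1],
    [[0, 0, -1.15], [0, 0, 0], -1],
    [[0, 0, -1.2], [0, 0, 0], -1],
    [[0, 0, -1.2], [0, 0, 0], -1]
  ]
}}

```text
time_s: 3.0
tcp_pos: [475.3, -34.2, 190.8]
ee_rot: [0.975, 0.221, 0.0, 0.0]
wrist_force: [-1.8, -0.1, 4.7]
opening: 0.2
grasp_force: 2.2
```

Emit:
{"op": "send_rows", "data": {
  "deltas": [
    [[0, 0, -0.04], [0, 0, 0], -1],
    [[0, 0, -0.08], [0, 0, 0], -1],
    [[0, 0, -0.12], [0, 0, 0], -1],
    [[0, 0, -0.15], [0, 0, 0], -1],
    [[0, 0, -0.18], [0, 0, 0], -1],
    [[0, 0, -0.2], [0, 0, 0], -1],
    [[0, 0, -0.2], [0, 0, 0], -1]
  ]
}}

```text
time_s: 3.58
tcp_pos: [475.6, -34.2, 185.2]
ee_rot: [0.975, 0.221, 0.001, 0.0]
wrist_force: [-2.6, -0.0, 8.7]
opening: 0.1
grasp_force: 4.5
```

Emit:
{"op": "send_rows", "data": {
  "deltas": [
    [[0, 0, -0.03], [0, 0, 0], -1],
    [[0, 0, -0.06], [0, 0, 0], -1],
    [[0, 0, -0.08], [0, 0, 0], -1],
    [[0, 0, -0.08], [0, 0, 0], -1]
  ]
}}

```text
time_s: 3.92
tcp_pos: [477.1, -34.2, 185.3]
ee_rot: [0.975, 0.221, 0.002, 0.001]
wrist_force: [-6.6, -0.8, 28.5]
opening: -0.1
grasp_force: 14.1
```

The hard stop is at tip height 160.2 mm with 28 N, so the tall head is home. Lifting and crossing to the small doll.

Emit:
{"op": "send_rows", "data": {
  "deltas": [
    [[0, 0, 0.2], [0, 0, 0], -1],
    [[0, 0, 0.6], [0, 0, 0], -1],
    [[0, 0, 1.2], [0, 0, 0], -1],
    [[0, 0.3, 1.6], [0, 0, 0], -1],
    [[0.1, 1, 1.6], [0, 0, 0], -1],
    [[0.3, 2, 1.6], [0, 0, 0], -1],
    [[0.5, 3, 1.6], [0, 0, 0], -1],
    [[0.6, 4, 1.6], [0, 0, 0], -1],
    [[0.8, 5, 1.5], [0, 0, 0], -1],
    [[0.9, 5.8, 1.2], [0, 0, 0], -1],
    [[1.05, 6.5, 0.8], [0, 0, 0], -1],
    [[1.1, 7, 0.3], [0, 0, 0], -1],
    [[1.14, 7.29, -0.2], [0, 0, 0], -1],
    [[1.14, 7.29, -0.6], [0, 0, 0], -1],
    [[1.14, 7.29, -0.7], [0, 0, 0], -1],
    [[1.14, 7.29, -0.7], [0, 0, 0], -1],
    [[1.14, 7.29, -0.7], [0, 0, 0], -1]
  ]
}}

```text
time_s: 5.33
tcp_pos: [509.6, 183.8, 161.5]
ee_rot: [0.976, 0.22, 0.0, 0.0]
wrist_force: [-0.6, 0.1, 0.0]
opening: 0.1
grasp_force: 0.0
```

Run:
```python
from station import *
from h import *
import cv2
for c in('side','scene'):
    p,d=eyes.capture(c);np.savez(f'{c}1.npz',p=p,d=d,**eyes.calibration(c))
    b={'side':(298,187,344,289),'scene':(282,213,326,305)}[c];print(c,'tall',*top(cloud(c+'1.npz',b)[0]))
    if c=='side':a=p
cv2.imwrite('pics/above2.png',np.hstack([cv2.resize(a[80:300,230:430],(400,440)),cv2.resize(p[110:330,250:450],(400,440))])[:,:,::-1])
```

```text
side tall [474.9 -34.1 159.4] [43. 43.] 592
scene tall [474.4 -35.2 159.2] [43. 45.] 319
```

View pics/above2.png

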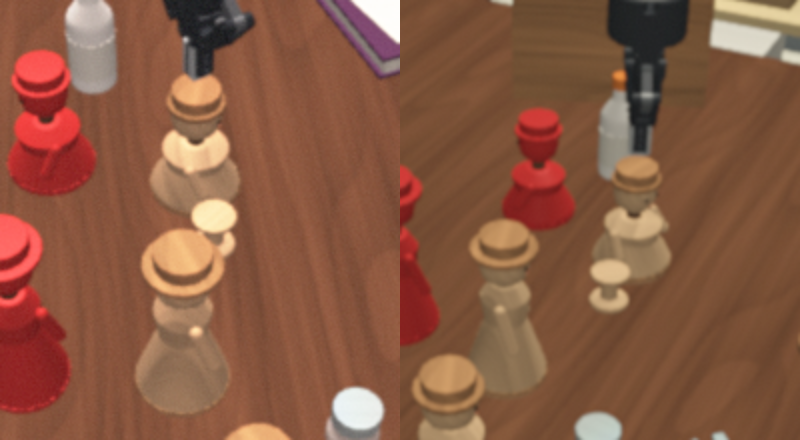

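The tall hat now measures 159.4 mm, with the doll standing where it was. The tips are centred over the small wooden hat: crop (198,75) and (640,150). Pressing.

Emit:
{"op": "send_rows", "data": {
  "deltas": [
    [[0, 0, -0.2], [0, 0, 0], -1],
    [[0, 0, -0.35], [0, 0, 0], -1],
    [[0, 0, -0.45], [0, 0, 0], -1],
    [[0, 0, -0.52], [0, 0, 0], -1],
    [[0, 0, -0.58], [0, 0, 0], -1],
    [[0, 0, -0.64], [0, 0, 0], -1],
    [[0, 0, -0.7], [0, 0, 0], -1],
    [[0, 0, -0.75], [0, 0, 0], -1],
    [[0, 0, -0.8], [0, 0, 0], -1],
    [[0, 0, -0.84], [0, 0, 0], -1],
    [[0, 0, -0.87], [0, 0, 0], -1],
    [[0, 0, -0.87], [0, 0, 0], -1]
  ]
}}

```text
time_s: 6.43
tcp_pos: [509.3, 184.5, 135.2]
ee_rot: [0.975, 0.221, 0.0, 0.0]
wrist_force: [-1.6, -0.7, 5.8]
opening: -0.3
grasp_force: 2.7
```

Emit:
{"op": "send_rows", "data": {
  "deltas": [
    [[0, 0, -0.03], [0, 0, 0], -1],
    [[0, 0, -0.06], [0, 0, 0], -1],
    [[0, 0, -0.08], [0, 0, 0], -1],
    [[0, 0, -0.08], [0, 0, 0], -1]
  ]
}}

```text
time_s: 6.77
tcp_pos: [510.1, 184.9, 135.2]
ee_rot: [0.975, 0.221, 0.001, 0.001]
wrist_force: [-9.1, -4.4, 27.3]
opening: 0.1
grasp_force: 13.7
```

Hard stop at tip height 110.2 mm with 27 N. Lifting clear and checking.

Emit:
{"op": "send_rows", "data": {
  "deltas": [
    [[0, 0, 0.2], [0, 0, 0], -1],
    [[0, 0, 0.6], [0, 0, 0], -1],
    [[0, 0, 1.2], [0, 0, 0], -1],
    [[0, 0, 2], [0, 0, 0], -1],
    [[0, 0, 2.8], [0, 0, 0], -1],
    [[0, 0, 3.3], [0, 0, 0], -1],
    [[0, 0, 3.5], [0, 0, 0], -1],
    [[0, 0, 3.5], [0, 0, 0], -1],
    [[0, 0, 3.5], [0, 0, 0], -1]
  ]
}}

```text
time_s: 7.52
tcp_pos: [509.1, 184.4, 236.9]
ee_rot: [0.975, 0.221, -0.0, 0.0]
wrist_force: [-0.4, 0.2, -0.4]
opening: -0.1
grasp_force: 0.0
```

Run:
```python
from station import *
from h import *
import cv2
B={'scene':dict(tall=(282,213,326,305),small=(349,188,388,249),fin=(251,287,302,374)),'side':dict(tall=(298,187,344,289),small=(304,119,353,187),fin=(326,293,385,376))}
for c in B:
    p,d=eyes.capture(c);np.savez(f'{c}2.npz',p=p,d=d,**eyes.calibration(c))
    for n,b in B[c].items():print(c,n,*top(cloud(c+'2.npz',b)[0]))
cv2.imwrite('pics/end.png',p[:,:,::-1])
```

```text
scene tall [474.7 -34.4 159.3] [44. 45.] 319
scene small [508.3 185.7 109.3] [44. 47.] 208
scene fin [ 509.2 -187.   134.5] [44. 45.] 464
side tall [475.  -34.6 159.5] [43. 44.] 588
side small [509.1 185.4 109.4] [42. 45.] 346
side fin [ 509.4 -186.5  134.6] [43. 42.] 803
```

View pics/end.png

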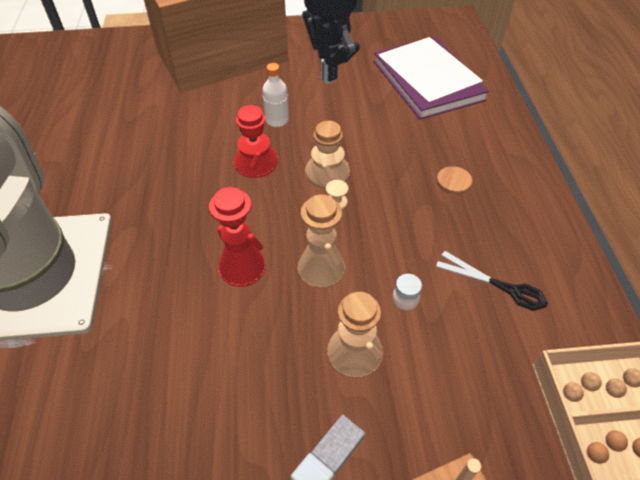

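The picture shows both heads seated, tall at (321,210) and small at (328,133). All the dolls are standing where they were, and the gripper is clear at (330,70).

```bash
python3 -c "
from station import *
print(ctrl.sign_off())"
```

```text
the job is handed in; nothing more can be done
None
```

Both heads are pressed fully home (hat tops measured at about 159 mm and 109 mm), both dolls stand upright where they were, the middle-sized doll was not touched, and the job was handed in after about 8 s.

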